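Stand the grill lid open at 60 degrees under the shelf

TASK

Raise the lid of the contact grill by the grip at its front and leave it standing by itself at 60 degrees to the worktop (5 degrees either way), so that the plates can air. The hinge is stiff and the lid springs back a good few degrees when let go, so see where it settles and correct it; never open it past 80 degrees. Do not knock against the shelf above it or the jars on that, and leave the honey jar, the mug and the tin beside it where they stand.

Things in the scene. Friction and masses are not known exactly. Their poses are not given: they have to be found in the camera images.
- grill: Base of a dark contact grill, 160 x 180 mm, 38 mm tall, fixed to the worktop. Origin on the worktop under it; x points from the front (grip side) to the hinge at the back, y along the hinge, z up. It stands side-on: the grip side faces to the robot's right and partly toward it, the hinge is on the far left side. The hinge axis is parallel to y at x = +80, z = 46 mm.
- lid: Hinged lid, a dark steel slab 145 x 176 mm, 24 mm thick, with a pull grip in front. Origin on the middle of the hinge axis, y along it; shut, its axes are parallel to the base's. Opening turns it about +y: its z axis (normal to the slab) leans from vertical by the opening angle, and its -x axis (toward the grip) points up more and more. It starts 0 to 20 degrees open.
- hinge (a point): Middle of the stiff hinge's axis, fixed in the base. Moving the lid takes 4 to 10 N at the grip. The hinge stays where it is left, but the lid's mounting gives like a spring: let go after raising, the lid drops back some 5 to 12 degrees, not the same every time; let go after lowering, it rises some 3 to 8 degrees.
- grip (a point): Centre of the pull grip: a round black bar, diameter 20 mm, 44 mm long, parallel to the hinge, both flat ends free for fingers (60 mm of room beside each). It sits at x = -182, z = +13 mm in the lid's frame, 32 mm in front of the slab, on an arm 22 mm wide, 12 mm thick. Pinched by its two ends it can turn between the fingers as the lid swings.
- riser: Fixed shelf riser over the back of the grill: wooden board 260 (y) x 110 (x) x 16 mm, underside 310 mm up, on wire legs; small jars on its back half. Origin on the worktop under the board's middle, axes like the grill's; its front edge is 60 mm in front of the hinge axis. With the lid at 60 degrees an upright gripper would hit it: lean the tool, hand out to the grill's front side.
- honey_jar: Bystander: glass honey jar, 61 mm across, 90 mm tall, on the worktop beyond the grill. Origin under its centre.
- mug_b: Bystander: grey mug, 66 mm across, 80 mm tall, on the worktop behind the grill and shelf. Origin at its foot.
- tin_beans: Bystander: low tin, 75 mm across, 58 mm tall, on the worktop to the right of the grill. Origin under its centre.

How it is judged:
By the outcome, as a careful person would: the job done as asked, in the order asked, and still so for the second after the job is handed in, with the robot touching nothing.
It also fails if it takes over 54 s, if anything falls off the work surface, if the arm or the gripper's body presses on something with over 40 N, if the wrist force passes 120 N, or if a joint passes its speed limit or range.

ROBOT

A 6-joint arm with a two-finger parallel gripper is mounted at the origin on a cart in front of the work surface, level with it; the furniture and walls round the work are solid. World frame = base frame: x ahead of the robot, y to its left, z up, the work surface at z = 0. Lengths are in m, angles in degrees, forces in N, time in s.
With the tool pointing down it reaches from about 0.25 to 0.725 m from the base axis. Payload 9.7 kg.
Tool frame: the origin (TCP) lies midway between the tips of the shut fingers; the grasp point (between the pads) lies bot.hold_point_z behind it (bot.hold_point_z is the distance from the TCP to the grasp point, in m); z points along the fingers, y is the line along which they close (so a half turn about z gives the same grasp; the last joint's range is limited). The gripper opens to 85 mm and grips with 20 to 120 N. Pads are 22 mm wide; open, the fingers measure 114 mm over their backs; the gripper's body (76 mm by 85 mm) begins 54 mm behind the grasp point. The pads swing forward as they close: fully open they stand 13 mm farther back than shut.
Start: joints at [-75.516, 4.979, 10.078, 95.1, 0, 90], TCP at [0.138, -0.533, 0.231] pointing down, gripper open.
Joint ranges: [-179.16, 179.16], [-48.56, 103.87], [-65.8, 70.77], [-126.05, 130.52], [-82.76, 87.17], [-180, 180]. Speed limits (degrees/s): [127.2, 127.2, 147.25, 180, 180, 180].

INTERFACE

Orientations are given as [roll, pitch, yaw] about the fixed x, y, z axes, in that order (R = Rz(yaw) Ry(pitch) Rx(roll)).
In Python, from workcell import bot, camera, camera_model, ticket gives the robot as it stands.
- The arm moves only by the tool send_rows, never from a script. Its argument "targets" is text: rows parted by semicolons, each of 5 numbers parted by spaces: the shift along the tool's x, y, z in mm, then the turn about the tool's z in degrees, then the closure in counts, from 0 (fully open) to 255 (shut). A call has 1 to 20 rows; each row is the pose to reach, as a shift and turn from the pose commanded when the call began, along the tool's axes at that moment; what a row does not reach only later rows make up. A row lasts 1/8 s, in which the tool goes at most 62.5 mm and 10.7 degrees, less where a joint would pass 70% of its speed; a pose out of reach is approached as far as the arm can. A call with a gripper value outside its range is refused whole. The fingers move at their own pace and stop on an object; "newtons" is the grip in N (left out, the last holds). Time passes only in rows, so rows that repeat a pose let the fingers close. It gives the time, the measured TCP pose, the force, the opening and the grip force at its end, in the units of the state.
- bot.get_obs(): the state, without advancing time (a new reading comes with each control period).
- camera(name): name is "scene" or "top" or "wrist"; returns the picture (384x512x3 uint8, blue, green, red); there is no depth.
- camera_model(name): a dict with "K" (3x3 intrinsics, pixels), "pose" (4x4, takes a point from camera to world coordinates); the wrist camera has in their place "T_tool_cam" (4x4, takes a point from camera to tool coordinates, whose origin is the TCP and whose axes are the flange's). Camera axes: x right, y down, z forward; pixel columns grow to the right and rows downward; lengths in m; the calibration is good to about 2 mm. A picture is of the moment at which its call begins: read the wrist's pose just before it. camera_model takes no time and is no camera call.
- ticket.job_done(): hands the job in; it is judged then, once.
The state is a dict: "time": time; "q": joint angles; "qd": joint speeds; "joint_efforts": joint torques, N m; "ee_pos": TCP position; "tcp_rot": TCP orientation; "wrist_force": force on the tool from outside, world axes, zero at the start; "torque": the same for the moment, N m; "opening": finger opening in m; "grasp_force": force on a finger pad.
Only numpy, scipy, OpenCV 4.12 (cv2) and the standard library are available. Lean on these libraries where they do the work, as an engineer would, in place of code of your own. Each camera call takes 0.05 s, during which the arm holds its last target. There are 200 camera calls.

## Working session

There is one attempt and no reset: what is moved stays moved. The work goes in short steps, Python scripts to look and compute and a tool call to move; the robot and the scene stay as the last step left them, time stands still between calls to the robot, and variables do not carry over. Pictures are saved under pics/ and viewed, at most 10 in all, crops included, and the job is handed in when it is done.

Besides the shell and the picture viewer there is one more tool, called by a JSON object that holds its "fn" and its "kwargs". send_rows: Moves the arm, as the interface text tells. Its arguments: {"type":"object","properties":{"targets":{"type":"string"},"newtons":{"type":"number"}},"required":["targets"]}

```bash
mkdir -p pics; ls
python3 - <<'E'
from workcell import bot,camera,camera_model
import cv2,numpy as np
np.set_printoptions(precision=4,suppress=True)
o=bot.get_obs();print(o['time'],o['ee_pos'],o['tcp_rot'],o['opening'],bot.hold_point_z)
for n in("scene","top"):
    cv2.imwrite(f"pics/{n}0.png",cv2.resize(camera(n),None,fx=1.5,fy=1.5));m=camera_model(n);print(n,m['K'],m['pose'])
print(camera_model("wrist"))
E
```

```text
pics
0.0 [ 0.1375 -0.5323  0.2306] [-179.9232    0.0006   14.4858] 0.0851113021738981 0.0187
scene [[383.6851   0.     258.604 ]
 [  0.     383.6851 198.278 ]
 [  0.       0.       1.    ]] [[-0.6371 -0.3437  0.6899 -0.0154]
 [-0.7707  0.2874 -0.5687  0.6878]
 [-0.0028 -0.894  -0.448   0.4433]
 [ 0.      0.      0.      1.    ]]
top [[352.42     0.     259.9943]
 [  0.     352.42   191.1395]
 [  0.       0.       1.    ]] [[-0.3047 -0.7405  0.599   0.0645]
 [-0.9523  0.2476 -0.1784  0.375 ]
 [-0.0163 -0.6248 -0.7806  0.7332]
 [ 0.      0.      0.      1.    ]]
{'K': array([[317.1612,   0.    , 248.1908],
       [  0.    , 317.1612, 194.8412],
       [  0.    ,   0.    ,   1.    ]]), 'T_tool_cam': array([[-0.0012, -0.9631, -0.2692,  0.0673],
       [ 1.    , -0.001 , -0.0007, -0.0007],
       [ 0.0004, -0.2692,  0.9631, -0.1429],
       [ 0.    ,  0.    ,  0.    ,  1.    ]])}
```

View pics/scene0.png

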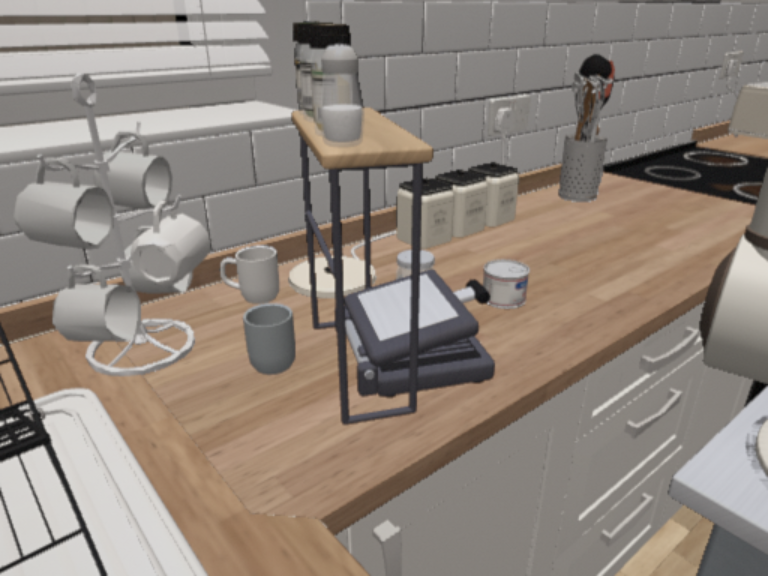

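View pics/top0.png

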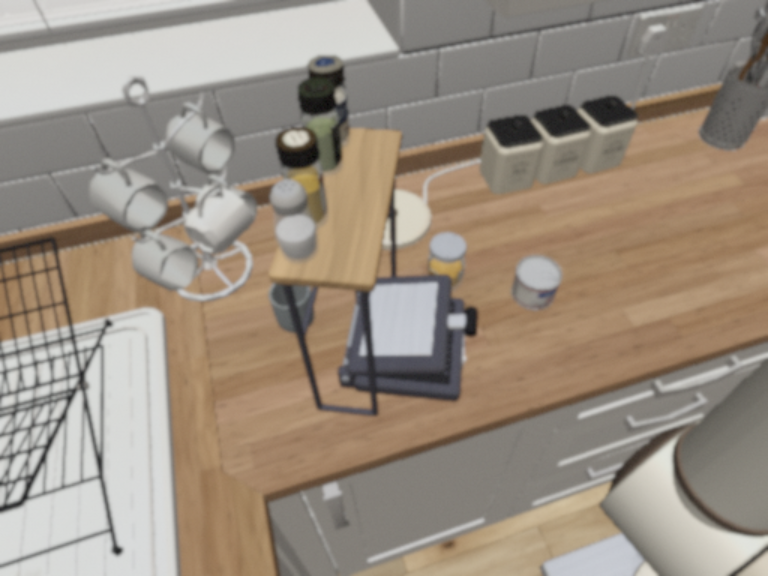

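The pictures show the grill under the shelf, with the lid slightly open. The grip is near (478,292) in scene and (470,321) in top. I'll enlarge both.

Run:
```python
import cv2,numpy as np
a=cv2.imread("pics/scene0.png");b=cv2.imread("pics/top0.png")
# x1.5 coordinates; factor 2 -> x3 original
a=cv2.resize(a[250:430,320:520],None,fx=2,fy=3-1,interpolation=cv2.INTER_CUBIC)
c=cv2.resize(b[250:430,310:510],None,fx=2,fy=2,interpolation=cv2.INTER_CUBIC)
cv2.imwrite("pics/crop.png",np.hstack([a,c]))
```

```text
(no output)
```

View pics/crop.png

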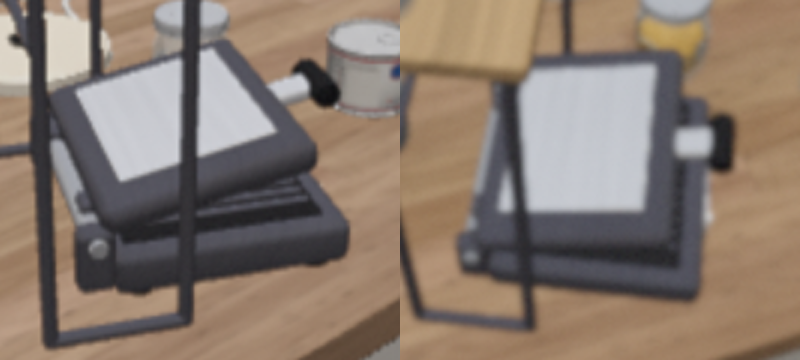

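```bash
cat > g.py <<'E'
import numpy as np,json
from workcell import bot,camera,camera_model
from scipy.optimize import least_squares
from scipy.spatial.transform import Rotation as R
np.set_printoptions(precision=4,suppress=True)
def proj(n,P):
    m=camera_model(n);T=np.linalg.inv(m['pose']);p=m['K']@(T[:3,:3]@P+T[:3,3]);return p[:2]/p[2]
def G(p,v): return R.from_euler('z',p[2],degrees=True).apply(np.array(v)/1000.)+[p[0],p[1],0]
def L(p,v,a): # lid point -> world, a deg
    return G(p,R.from_euler('y',a,degrees=True).apply(v)+[80,0,46])
E
python3 - <<'E'
from g import *
g='G';l='L'
M=[('scene',l,(-182,0,13),479,291.5,2),('top',l,(-182,0,13),471,321,2),
('top',g,(20,130,326),373,280,1),('top',g,(20,-130,326),401,131,1),('top',g,(130,130,326),274,274,1),
('scene',g,(20,130,326),428,152,1),('scene',g,(130,130,326),330,158,1),('scene',g,(130,-130,326),292,112,.5),
('top',l,(-150,88,25),442.5,371.5,.5),('top',l,(-150,-88,25),451,276.5,.5),('scene',l,(-150,88,25),477.5,325,.5),('scene',l,(-150,-88,25),431,271,.5),
('top',g,(-80,90,0),457.5,398.5,.5),('scene',g,(-80,90,0),493.5,377.5,.5),('scene','H',0,369,374,1),('top','H',0,345,378,1)]
def res(p,w=True):
    r=[]
    for n,k,v,x,y,s in M:
        P=G(p,v) if k==g else L(p,v,p[3]) if k==l else G(p,(80,p[4],46))
        r.append((proj(n,P)-np.array([x,y])/1.5)*(s if w else 1))
    return np.ravel(r)
b=min((least_squares(res,[.45,.1,y0,10,90],loss='soft_l1') for y0 in(60,90,120)),key=lambda s:s.cost)
print(b.x,b.cost,np.round(res(b.x,False).reshape(-1,2),1).tolist())
p=b.x
print('grip',L(p,(-182,0,13),p[3]))
json.dump(list(p),open('p.json','w'))
E
```

```text
Traceback (most recent call last):
  File "g.py", line 7, in proj
    m=camera_model(n);T=np.linalg.inv(m['pose']);p=m['K']@(T[:3,:3]@P+T[:3,3]);return p[:2]/p[2]
ValueError: time passes only in moves, steps and waits
```

```bash
python3 - <<'E'
from workcell import camera_model
import json
json.dump({n:{k:v.tolist() for k,v in camera_model(n).items() if hasattr(v,'tolist')} for n in('scene','top','wrist')},open('cams.json','w'))
s=open('g.py').read()
s=s.replace("m=camera_model(n);","m=CM[n];").replace("def proj","CM={n:{k:np.array(v) for k,v in d.items()} for n,d in json.load(open('cams.json')).items()}\ndef proj",1)
open('g.py','w').write(s)
E
cat > fit.py <<'E'
from g import *
g='G';l='L'
M=[('scene',l,(-182,0,13),479,291.5,2),('top',l,(-182,0,13),471,321,2),
('top',g,(20,130,326),373,280,1),('top',g,(20,-130,326),401,131,1),('top',g,(130,130,326),274,274,1),
('scene',g,(20,130,326),428,152,1),('scene',g,(130,130,326),330,158,1),('scene',g,(130,-130,326),292,112,.5),
('top',l,(-150,88,25),442.5,371.5,.5),('top',l,(-150,-88,25),451,276.5,.5),('scene',l,(-150,88,25),477.5,325,.5),('scene',l,(-150,-88,25),431,271,.5),
('top',g,(-80,90,0),457.5,398.5,.5),('scene',g,(-80,90,0),493.5,377.5,.5),('scene','H',0,369,374,1),('top','H',0,345,378,1)]
def res(p,w=True):
    r=[]
    for n,k,v,x,y,s in M:
        P=G(p,v) if k==g else L(p,v,p[3]) if k==l else G(p,(80,p[4],46))
        r.append((proj(n,P)-np.array([x,y])/1.5)*(s if w else 1))
    return np.ravel(r)
b=min((least_squares(res,[.45,.1,y0,10,90],x_scale=[.1,.1,30,10,30],loss='soft_l1') for y0 in(60,90,120)),key=lambda s:s.cost)
print(b.x,b.cost,np.round(res(b.x,False).reshape(-1,2),1).tolist())
p=b.x
print('grip',L(p,(-182,0,13),p[3]))
json.dump(list(p),open('p.json','w'))
E
python3 fit.py
```

```text
[ 0.4968  0.2231 65.5946 10.6717 88.0019] 31.91402261307023 [[-0.2, 0.3], [-0.1, -0.1], [1.0, 1.8], [0.2, -2.0], [-4.9, 0.0], [5.8, -4.4], [-4.5, -3.8], [-1.0, -1.5], [1.8, -1.7], [-0.1, -3.5], [3.1, -2.6], [2.5, -3.2], [-3.5, 3.7], [-2.6, 5.4], [1.0, -0.1], [0.2, -0.1]]
grip [0.457  0.1353 0.0925]
```

```bash
cat >> g.py <<'E'
def shift(target,yaw=None):
    "tool-frame shift in mm and tool-z turn to reach world TCP target"
    o=bot.get_obs();r=R.from_euler('xyz',o['tcp_rot'],degrees=True)
    d=r.inv().apply(np.array(target)-o['ee_pos'])*1000
    return d, None if yaw is None else -((yaw-o['tcp_rot'][2]+180)%360-180)
E
python3 - <<'E'
from g import *
p=json.load(open('p.json'))
print(shift([.457,.135,.21],130), shift([.457,.135,.21],-114.4))
# bystanders, height-plane intersection of top-view pixels
m=CM['top']
for n,u,v,z in(('tin',540,272,.058),('honey',447,245,.09)):
    d=m['pose'][:3,:3]@np.linalg.solve(m['K'],[u/1.5,v/1.5,1]);P=m['pose'][:3,3];X=P+d*(z-P[2])/d[2]
    print(n,X,R.from_euler('z',-p[2],degrees=True).apply(X-[p[0],p[1],0]))
E
```

```text
(array([ 476.2297, -566.1855,   21.331 ]), np.float64(-115.5193989265482)) (array([ 476.2297, -566.1855,   21.331 ]), np.float64(128.88060107345183))
tin [ 0.5333 -0.0255  0.058 ] [-0.2114 -0.1359  0.058 ]
honey [0.6125 0.1113 0.09  ] [-0.0541 -0.1515  0.09  ]
```

{"fn": "send_rows", "kwargs": {"targets": "476 -566 10 -116 0;476 -566 10 -116 0;476 -566 10 -116 0;476 -566 10 -116 0;476 -566 10 -116 0;476 -566 10 -116 0;476 -566 10 -116 0;476 -566 10 -116 0;476 -566 10 -116 0;476 -566 10 -116 0;476 -566 10 -116 0;476 -566 10 -116 0;476 -566 10 -116 0"}}

```text
time: 1.72
ee_pos: [0.4573, 0.1372, 0.2199]
tcp_rot: [-179.9, -0.1, 130.7]
wrist_force: [-0.2, -1.2, -1.1]
opening: 0.0855
grasp_force: 0.0
```

{"fn": "send_rows", "kwargs": {"targets": "0 0 10 -115 0;0 0 10 -115 0;0 0 10 -115 0;0 0 10 -115 0;0 0 10 -115 0;0 0 10 -115 0;0 0 10 -115 0;0 0 10 -115 0;0 0 10 -115 0;0 0 10 -115 0;0 0 10 -115 0;0 0 10 -115 0"}}

```text
time: 3.22
ee_pos: [0.4566, 0.1338, 0.2113]
tcp_rot: [180.0, -0.0, -114.6]
wrist_force: [-0.3, 0.3, -0.2]
opening: 0.0854
grasp_force: 0.0
```

Run:
```python
from g import *
import cv2
o=bot.get_obs();print(o['time'],o['q'],o['ee_pos'],o['tcp_rot'],o['wrist_force'])
json.dump([list(o['ee_pos']),list(o['tcp_rot'])],open('w1.json','w'))
cv2.imwrite('pics/w1.png',cv2.resize(camera('wrist'),None,fx=1.5,fy=1.5))
```

```text
3.225 [ 16.339   -5.5211  -2.6039  92.9304  -0.0055 -49.0435] [0.4566 0.1338 0.2113] [ 179.9936   -0.0128 -114.6175] [-0.3252  0.3412 -0.1915]
```

View pics/w1.png

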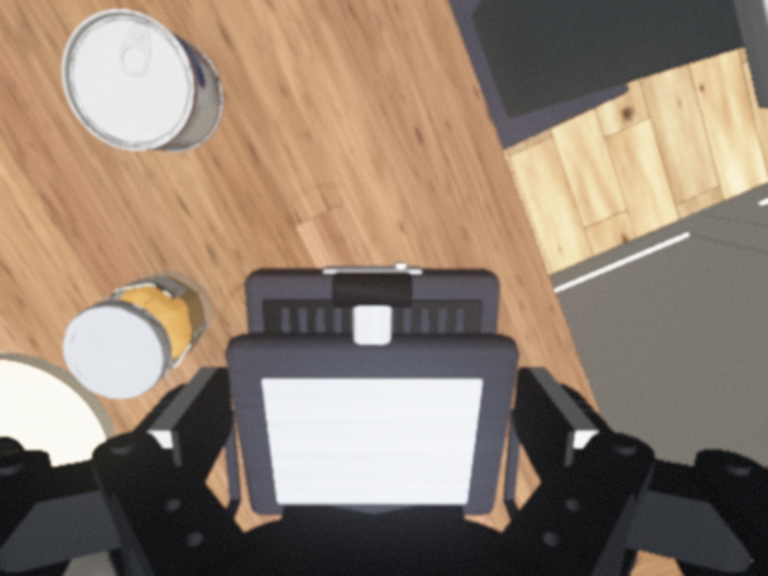

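The wrist picture shows the bar centred at about (372,290), square to the tool and about 4 mm toward the hinge from the TCP. Next I descend and pinch.

{"fn": "send_rows", "kwargs": {"targets": "-3 0 60 0 0;-3 0 100 0 0;-3 0 125 0 0;-3 0 140 0 0;-3 0 140 0 0;-3 0 140 0 255;-3 0 140 0 255;-3 0 140 0 255;-3 0 140 0 255;-3 0 140 0 255;-3 0 140 0 255;-3 0 140 0 255", "newtons": 40}}

```text
time: 4.78
ee_pos: [0.4583, 0.1372, 0.0714]
tcp_rot: [-180.0, 0.0, -114.5]
wrist_force: [0.8, -1.9, 0.5]
opening: 0.0435
grasp_force: 45.9
```

Run:
```python
from g import *
p=json.load(open('p.json'))
o=bot.get_obs();print(o['time'],o['ee_pos'],o['tcp_rot'],o['opening'],o['wrist_force'])
def b(t): t=np.radians(t);return np.array([80-182*np.cos(t)+13*np.sin(t),46+182*np.sin(t)+13*np.cos(t)])
for t0 in(p[3],):
  for t in(15,20,25,30,35,40,45,48,50): d=b(t)-b(t0);print(t,np.round([-d[0],-d[1]],1),np.round(b(t),1))
```

```text
4.775 [0.4583 0.1372 0.0714] [-179.9813    0.0057 -114.5311] 0.043524151751495946 [ 0.8006 -1.9127  0.5162]
15 [ -4.  -13.2] [-92.4 105.7]
20 [ -9.9 -28. ] [-86.6 120.5]
25 [-17.  -42.2] [-79.5 134.7]
30 [-25.3 -55.8] [-71.1 148.3]
35 [-34.8 -68.6] [-61.6 161. ]
40 [-45.4 -80.5] [-51.1 172.9]
45 [-56.9 -91.4] [-39.5 183.9]
48 [-64.3 -97.5] [-32.1 190. ]
50 [ -69.4 -101.3] [-27.  193.8]
```

{"fn": "send_rows", "kwargs": {"targets": "-2 0 -6 0 255;-4 0 -13 0 255;-7 0 -21 0 255;-10 0 -28 0 255;-13 0 -35 0 255;-17 0 -42 0 255;-21 0 -49 0 255;-25 0 -56 0 255;-30 0 -62 0 255;-35 0 -69 0 255;-40 0 -75 0 255;-45 0 -80 0 255;-51 0 -86 0 255;-57 0 -91 0 255;-62 0 -95 0 255;-64 0 -97 0 255;-64 0 -97 0 255"}}

```text
time: 6.9
ee_pos: [0.4848, 0.1955, 0.1685]
tcp_rot: [-180.0, -0.0, -114.5]
wrist_force: [-0.5, -5.4, -7.4]
opening: 0.0434
grasp_force: 42.0
```

Run:
```python
from g import *
import cv2
o=bot.get_obs();print(o['time'],o['q'],o['ee_pos'],o['tcp_rot'],o['opening'],o['grasp_force'],o['wrist_force'])
cv2.imwrite('pics/s2.png',np.hstack([cv2.resize(camera('scene')[60:290,190:360],None,fx=2.3,fy=2.3),cv2.resize(camera('top')[60:290,190:360],None,fx=2.3,fy=2.3)]))
```

```text
6.9 [ 21.9748   0.3968  -1.6344  87.9617  -0.0169 -43.5137] [0.4848 0.1955 0.1685] [-179.9828   -0.0065 -114.5115] 0.04335645993785839 42.04393029212952 [-0.4637 -5.4422 -7.4255]
```

View pics/s2.png

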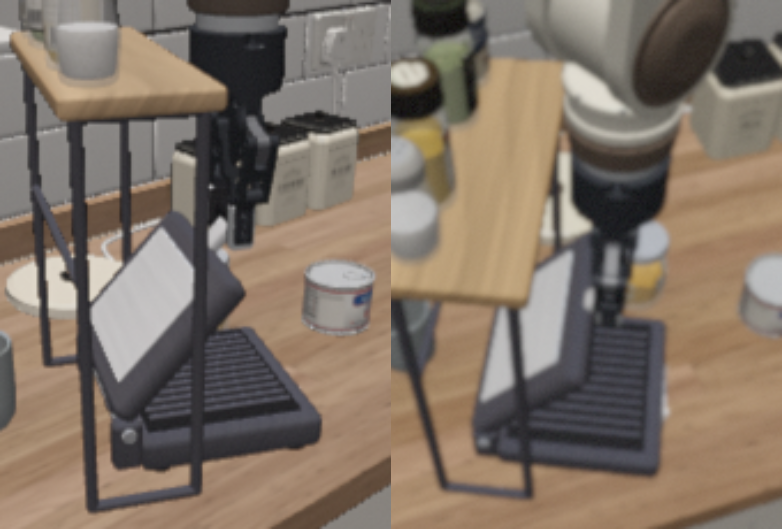

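At 48° the gripper clears the board. The tool can't be leaned through these moves, so I'll let go, back out to the front, turn 90° and push the bar with the back of an open finger. That keeps the body in front of the shelf.

{"fn": "send_rows", "kwargs": {"targets": "0 0 0 0 0;0 0 0 0 0;0 0 0 0 0;0 0 0 0 0;0 0 0 0 0;30 0 0 0 0;75 0 0 0 0;115 0 0 0 0;115 0 0 0 0"}}

```text
time: 8.12
ee_pos: [0.4363, 0.0893, 0.1688]
tcp_rot: [-180.0, 0.0, -114.7]
wrist_force: [1.3, 0.8, 1.0]
opening: 0.0852
grasp_force: 0.0
```

Run:
```python
from g import *
import cv2
p=json.load(open('p.json'))
o=bot.get_obs();print(o['time'],o['ee_pos'],o['tcp_rot'],o['opening'],o['wrist_force'])
print('tool in grill',R.from_euler('z',-p[2],degrees=True).apply(o['ee_pos']-np.array([p[0],p[1],0])))
cv2.imwrite('pics/w3.png',cv2.resize(camera('wrist'),None,fx=1.5,fy=1.5))
```

```text
8.125 [0.4363 0.0893 0.1688] [-179.956     0.0256 -114.6564] 0.08520340444891826 [1.3035 0.7948 1.0487]
tool in grill [-0.1468 -0.0002  0.1688]
```

View pics/w3.png

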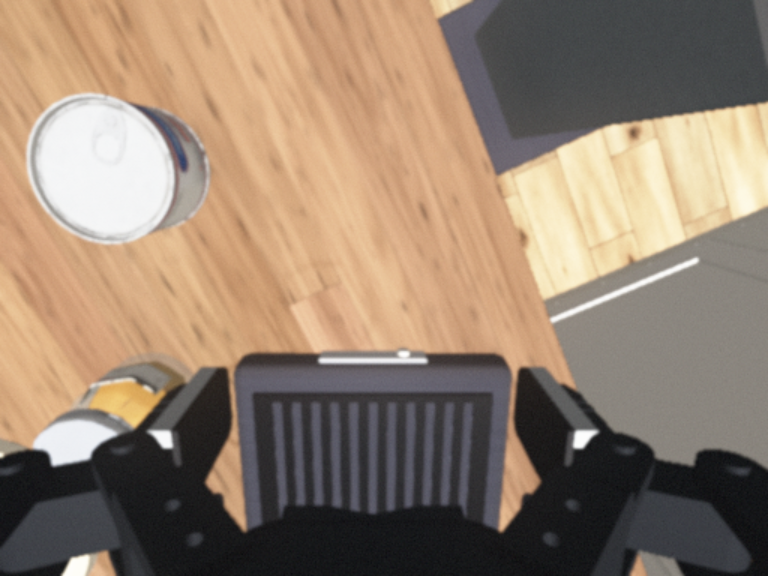

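The wrist view shows the gripper free in front of the raised lid, with the tin and honey jar undisturbed. Now I turn and come down to pushing height.

{"fn": "send_rows", "kwargs": {"targets": "15 0 0 10 0;15 0 5 20 0;15 0 10 30 0;15 0 20 40 0;15 0 25 50 0;15 0 29 60 0;15 0 29 70 0;15 0 29 80 0;15 0 29 90 0;15 0 29 90 0;15 0 29 90 0"}}

```text
time: 9.55
ee_pos: [0.4309, 0.0777, 0.1392]
tcp_rot: [180.0, -0.0, 155.7]
wrist_force: [-0.6, 0.4, 0.2]
opening: 0.0849
grasp_force: 0.0
```

Run:
```python
from g import *
import cv2
p=json.load(open('p.json'))
o=bot.get_obs();print(o['time'],o['q'],o['ee_pos'],o['tcp_rot'],o['opening'],o['wrist_force'])
print('tool in grill',R.from_euler('z',-p[2],degrees=True).apply(o['ee_pos']-np.array([p[0],p[1],0])))
# crop origin orig px: scene (215,140), top (215,140), scale 3
cv2.imwrite('pics/s4.png',np.hstack([cv2.resize(camera('scene')[140:270,215:345],None,fx=3,fy=3,interpolation=cv2.INTER_CUBIC),cv2.resize(camera('top')[140:270,215:345],None,fx=3,fy=3,interpolation=cv2.INTER_CUBIC)]))
```

```text
9.55 [ 10.2132 -11.2724 -15.6381  85.642    0.0054  34.478 ] [0.4309 0.0777 0.1392] [179.9999  -0.0094 155.7351] 0.08493056510123029 [-0.557   0.3515  0.1899]
tool in grill [-0.1597 -0.0001  0.1392]
```

View pics/s4.png

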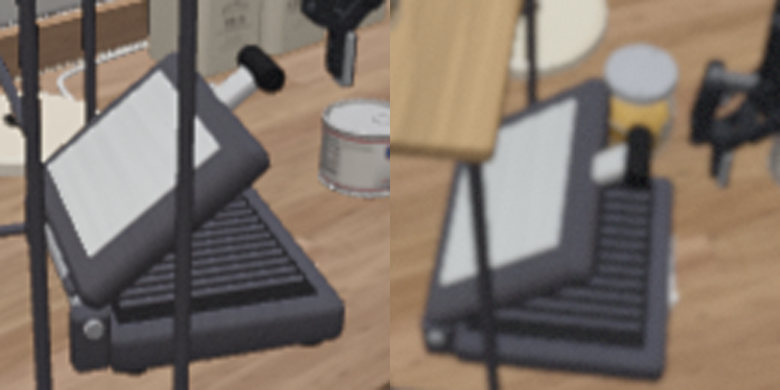

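```bash
cat > ang.py <<'E'
from g import *
p=json.load(open('p.json'))
def ang(sc,tp,z=None):
    pts=[('scene',sc),('top',tp)]
    f=lambda a:np.ravel([proj(n,L(p,(-182,0,13),a[0]))-np.array(c) for n,c in pts if c])
    s=least_squares(f,[50],x_scale=10);print('angle',s.x,f(s.x),'grip grill',R.from_euler('z',-p[2],degrees=True).apply(L(p,(-182,0,13),s.x[0])-[p[0],p[1],0]))
E
python3 -c "
from ang import *
ang((302.3,162.7),(297.7,191.7));ang((302.3,162.7),None);ang(None,(297.7,191.7))"
```

```text
angle [37.7656] [ 0.3326 -0.0036  0.1322 -0.5474] grip grill [-0.0559  0.      0.1677]
angle [37.9264] [ 0.1786 -0.1679] grip grill [-0.0556 -0.      0.1681]
angle [37.564] [ 0.3253 -0.3848] grip grill [-0.0563  0.      0.1673]
```

{"fn": "send_rows", "kwargs": {"targets": "0 20 0 0 0;0 32 0 0 0;0 37 0 0 0;0 40 0 0 0;0 44 -4 0 0;0 48 -8 0 0;0 52 -11 0 0;0 55 -14 0 0;0 55 -14 0 0"}}

```text
time: 10.78
ee_pos: [0.4534, 0.1266, 0.1539]
tcp_rot: [-179.9, 0.0, 155.5]
wrist_force: [-4.9, -8.3, 5.2]
opening: 0.0854
grasp_force: 4.9
```

Run:
```python
from g import *
import cv2
p=json.load(open('p.json'))
o=bot.get_obs();print(o['time'],o['ee_pos'],o['tcp_rot'],o['opening'],R.from_euler('z',-p[2],degrees=True).apply(o['wrist_force']))
print('tool in grill',R.from_euler('z',-p[2],degrees=True).apply(o['ee_pos']-np.array([p[0],p[1],0])))
cv2.imwrite('pics/s5.png',np.hstack([cv2.resize(camera('scene')[100:260,215:345],None,fx=3,fy=3,interpolation=cv2.INTER_CUBIC),cv2.resize(camera('top')[100:260,215:345],None,fx=3,fy=3,interpolation=cv2.INTER_CUBIC)]))
```

```text
10.775 [0.4534 0.1266 0.1539] [-179.9192    0.0275  155.4528] 0.08539609723534478 [-9.5745  1.0411  5.2188]
tool in grill [-0.1058 -0.0003  0.1539]
```

View pics/s5.png

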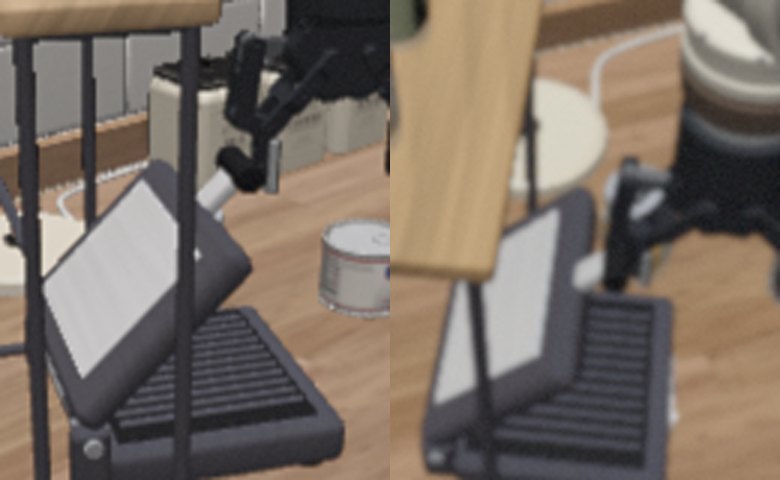

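```bash
python3 -c "
from ang import *
ang((294.7,156.3),None);ang((294.7,156.3),((605/1.-390)/3+215,100+255/3.))
b=lambda t:(80-182*np.cos(np.radians(t))+13*np.sin(np.radians(t)),46+182*np.sin(np.radians(t))+13*np.cos(np.radians(t)))
for t in (44,45,46,50,55,60,64,66,68,69,70):print(t,np.round(b(t),1))"
```

```text
angle [44.9612] [ 0.4291 -0.5375] grip grill [-0.0396  0.      0.1838]
angle [46.1164] [-0.8893 -1.5651  2.2711 -0.3321] grip grill [-0.0368  0.      0.1862]
44 [-41.9 181.8]
45 [-39.5 183.9]
46 [-37.1 186. ]
50 [-27.  193.8]
55 [-13.7 202.5]
60 [  0.3 210.1]
64 [ 11.9 215.3]
66 [ 17.9 217.6]
68 [ 23.9 219.6]
69 [ 26.9 220.6]
70 [ 30.  221.5]
```

{"fn": "send_rows", "kwargs": {"targets": "0 4 -2 0 0;0 8 -4 0 0;0 12 -6 0 0;0 16 -8 0 0;0 20 -10 0 0;0 24 -11 0 0;0 28 -12 0 0;0 32 -13 0 0;0 36 -15 0 0;0 40 -16 0 0;0 44 -17 0 0;0 48 -18 0 0;0 51 -19 0 0;0 51 -19 0 0"}}

```text
time: 12.62
ee_pos: [0.4749, 0.1731, 0.1736]
tcp_rot: [-180.0, 0.1, 155.4]
wrist_force: [-3.2, -8.3, 8.6]
opening: 0.0856
grasp_force: 4.9
```

Run:
```python
from g import *
import cv2
p=json.load(open('p.json'))
o=bot.get_obs();print(o['time'],o['q'],o['ee_pos'],o['tcp_rot'],o['opening'],R.from_euler('z',-p[2],degrees=True).apply(o['wrist_force']))
print('tool in grill',R.from_euler('z',-p[2],degrees=True).apply(o['ee_pos']-np.array([p[0],p[1],0])))
cv2.imwrite('pics/s6.png',np.hstack([cv2.resize(camera('scene')[60:260,215:345],None,fx=3,fy=3,interpolation=cv2.INTER_CUBIC),cv2.resize(camera('top')[60:260,215:345],None,fx=3,fy=3,interpolation=cv2.INTER_CUBIC)]))
```

```text
12.625 [20.0666 -1.9735 -3.4152 88.5022 -0.0654 44.6258] [0.4749 0.1731 0.1736] [-179.9929    0.0859  155.4408] 0.08558229781034597 [-8.9026 -0.5766  8.5603]
tool in grill [-0.0546 -0.0007  0.1736]
```

View pics/s6.png

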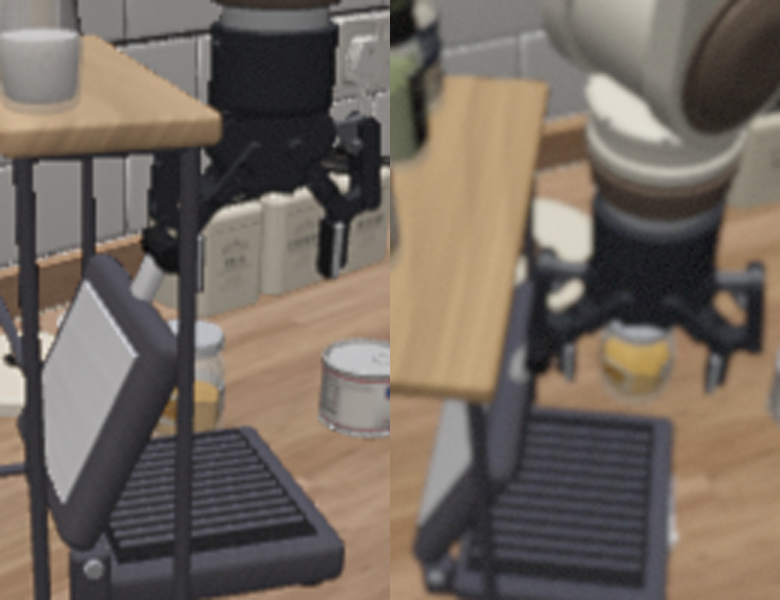

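```bash
python3 -c "
from ang import *
for a in (62,63,64,65,66):print(a,proj('scene',L(p,(-182,0,13),a)))
ang((268.3,141),None)"
```

```text
62 [272.8014 143.456 ]
63 [271.3175 142.9432]
64 [269.8171 142.456 ]
65 [268.3007 141.9945]
66 [266.7687 141.5592]
angle [65.175] [-0.2664  0.9164] grip grill [0.0154 0.     0.2166]
```

{"fn": "send_rows", "kwargs": {"targets": "0 3 0 0 0;0 6 0 0 0;0 8 0 0 0;0 8 0 0 0;0 8 0 0 0;0 5 0 0 0;0 0 0 0 0;0 -10 0 0 0;0 -25 0 0 0;0 -45 0 0 0;0 -60 0 0 0;0 -60 0 0 0"}}

```text
time: 14.22
ee_pos: [0.4496, 0.1181, 0.1727]
tcp_rot: [180.0, 0.0, 155.4]
wrist_force: [0.5, 0.4, -0.4]
opening: 0.0855
grasp_force: 0.0
```

Run:
```python
from g import *
import cv2
o=bot.get_obs();print(o['time'],o['ee_pos'],o['wrist_force'])
s=camera('scene');t=camera('top')
cv2.imwrite('pics/s7.png',np.hstack([cv2.resize(s[100:260,215:345],None,fx=3,fy=3,interpolation=cv2.INTER_CUBIC),cv2.resize(t[100:260,215:345],None,fx=3,fy=3,interpolation=cv2.INTER_CUBIC)]))
```

```text
14.225 [0.4496 0.1181 0.1727] [ 0.4876  0.3983 -0.374 ]
```

View pics/s7.png

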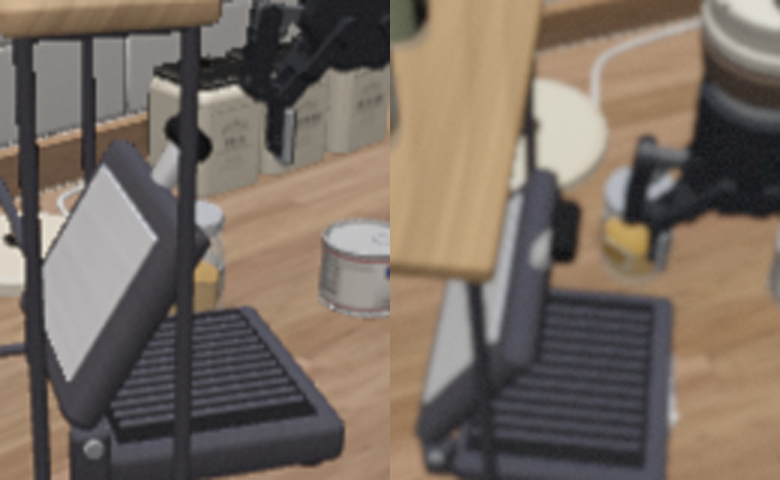

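```bash
python3 -c "
from ang import *
sc=(277.7,146);tp=(215+176/3,100+232/3)
ang(sc,None);ang(None,tp);ang(sc,tp)"
```

```text
angle [58.451] [ 0.2271 -0.5235] grip grill [-0.0041  0.      0.2079]
angle [57.7513] [ 0.2495 -0.5757] grip grill [-0.0061  0.      0.2069]
angle [58.1016] [ 0.7192 -0.308  -0.2437 -0.7881] grip grill [-0.0051 -0.      0.2074]
```

```bash
python3 -c "
from workcell import ticket
print(ticket.job_done())"
```

```text
the job is handed in; nothing more can be done
None
```

I handed the job in with the lid standing by itself at about 58° (measured from the camera images, good to about 1°). It never went past about 68°, the gripper was well clear of the lid, I saw no sign of contact with the shelf, jars, mug or tin, and it took about 14 s. Because these moves cannot lean the tool, I pinched the grip to raise the lid to 48°, then pushed the grip from the front with an open finger.

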